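# Feel the end float of the wide hub's axle

## Task

Two bicycle hubs are strapped on blocks on the bench, each with an axle that slides in it. Take the wide hub (the longer one with the big flanges) by the long bare end of its axle, draw the axle fully out to its stop, then push it fully home to the other stop and let go. Leave the narrow hub's axle as it is.

Things in the scene. Friction and masses are not known exactly. Their poses are not given: they have to be found in the camera images.
- wide_stub (a point): Grip point on the long bare end of the wide hub's axle (metal shell 90 mm long, two flanges 64 mm across, strapped on a wooden block). Axle level, 10 mm thick, its centre line 70 mm above the bench; this point lies on it, 30 mm outside an 18 mm hexagon nut, 20 mm from the axle's end, 85 mm from mid-shell at joint value 0. x axis: outward along the axle; z: up. Rides with the axle.
- wide_axle (a joint): Slide of the wide hub's axle (m): 0 = pushed fully home (nut of the long end against the shell), 0.040 = drawn fully out along the stub's x axis (nut of the short end, which has only 18 mm of bare axle, against the shell). 2 to 3 N of friction; stays where left; rigid stops; starts near the middle.
- narrow_stub (a point): Grip point on the long bare end of the narrow hub's axle (metal shell 58 mm long, two flanges 44 mm across, strapped on a wooden block). Axle level, 10 mm thick, its centre line 70 mm above the bench; this point lies on it, 30 mm outside an 18 mm hexagon nut, 20 mm from the axle's end, 69 mm from mid-shell at joint value 0. x axis: outward along the axle; z: up. Rides with the axle.
- narrow_axle (a joint): Slide of the narrow hub's axle, same meaning and 0.040 m travel; to be left as it is.
Mind the look-alikes: they are no part of the job. Leave any purple or yellow look-alike of the part that bears wide_stub alone.

How it is judged:
By the outcome, as a careful person would: the job done as asked, in the order asked, and still so for the second after the job is handed in, with the robot touching nothing.
It also fails if it takes over 38 s, if anything falls off the work surface, if the arm or the gripper's body presses on something with over 40 N, if the wrist force passes 120 N, or if a joint passes its speed limit or range.

## Robot

A 6-joint arm with a two-finger parallel gripper is mounted at the origin on the work surface. World frame = base frame: x ahead of the robot, y to its left, z up, the work surface at z = 0. Lengths are in mm, angles in degrees, forces in N, time in s.
With the tool pointing down it reaches from about 300 to 850 mm from the base axis. Payload 4.2 kg.
Tool frame: the origin (TCP) lies midway between the tips of the shut fingers; the grasp point (between the pads) lies 19 mm behind it; z points along the fingers, x is the direction in which the jaws open and shut, and the axes are right-handed (so a half turn about z gives the same grasp; the last joint's range is limited). The gripper opens to 91 mm and grips with 3 to 60 N. Pads are 32 mm wide; open, the fingers measure 118 mm over their backs; the gripper's body (76 mm by 178 mm) begins 60 mm behind the grasp point.
Start: joints at [-67.895, 18.312, 89.639, -0, 72.044, -1.146], TCP at [226.988, -528.318, 213.976] pointing down, gripper open.
Joint ranges: [-177.97, 177.97], [-48.28, 115.42], [12.27, 149.76], [-77.06, 257.06], [2.81, 150.46], [-146.56, 146.56]. Speed limits (degrees/s): [147.25, 147.25, 180, 180, 180, 180].

## Interface

Orientations are given as [roll, pitch, yaw] about the fixed x, y, z axes, in that order (R = Rz(yaw) Ry(pitch) Rx(roll)).
In Python, from workcell import monitor, vision, job, models gives the robot as it stands.
- The arm moves only by the shell command python3 -m creep 'ROWS' [FORCE]. ROWS is text: rows parted by semicolons, each of 7 numbers parted by spaces: the shift along the world's x, y, z in cm, then the turn, a rotation vector about the world's x, y, z in rad, then the gripper's target within -1 to 1 (shut at 1, half-way at 0, fully open at -1). In form: tx ty tz ax ay az hand; .... A call has 1 to 12 rows; each row shifts and turns the pose as measured when the row begins; what a row does not reach is not made up. A row lasts 1/12 s, in which the tool goes at most 41.7 mm and 7.16 degrees, less where a joint would pass 70% of its speed; a pose out of reach is approached as far as the arm can. A call is refused whole if a number of a shift passes 4.17 or a number of a turn 0.125, either way. A call with a gripper value outside its range is refused whole. The fingers move at their own pace and stop on an object; FORCE is the grip in N (left out, the last holds). Time passes only in rows, so rows that do not move let the fingers close. It gives the time, the measured TCP pose, the force and the opening at its end, in the units of the state.
- monitor.state(): the state, without advancing time (a new reading comes with each control period).
- vision.grab_frame(name): name is "scene" or "side" or "wrist"; returns a dict with "img" (420x560x3 uint8, red, green, blue), "mtx" (3x3 intrinsics, pixels), "dist_coeffs" ([k1, k2, p1, p2, k3] as OpenCV has them; the pictures are not rectified), "view" (4x4, takes a point from world to camera coordinates). Camera axes: x right, y down, z forward; pixel columns grow to the right and rows downward; lengths in mm; the calibration is good to about 2 mm. A picture is of the moment at which its call begins. There is no depth.
- job.job_done(): hands the job in, once; it reports no verdict.
Trained networks look in the newest picture that a camera, given by its name, has taken for a name from the list of things; names that differ only in an ending like _2 or _b are one class to them, and where a whole thing is asked for, a point or a joint stands for the part that bears it (a point fixed in the world has none). Each returns a list of dicts, best first, with "confidence" (0 to 1); they miss things now and then, are a little off and sometimes report something else, mostly with a low value. They report only what shows in the picture. A call takes as long as a camera call. They do not tell look-alikes from the thing itself.
- models.search_frame(camera, query): "rect" ([left, top, right, bottom] in pixels, round what is visible of it).
- models.mark_of(camera, query): "at" ([column, row] in pixels: a listed point, or the origin of a listed thing).
The state is a dict: "time_s": time; "qpos": joint angles; "qvel": joint speeds; "effort": joint torques, N m; "ee_pos": TCP position; "ee_rot": TCP orientation; "force": force on the tool from outside, world axes, zero at the start; "torque": the same for the moment, N m; "gripper_width": finger opening in mm.
Only numpy, scipy, OpenCV 4.12 (cv2) and the standard library are available. Lean on these libraries where they do the work, as an engineer would, in place of code of your own. Each camera call takes 0.05 s, during which the arm holds its last target.

## Working session

There is one attempt and no reset: what is moved stays moved. The work goes in short steps, Python scripts to look and compute and a shell command to move; the robot and the scene stay as the last step left them, time stands still between calls to the robot, and variables do not carry over. Pictures are saved under pics/ and viewed, and the job is handed in when it is done.

```bash
ls; mkdir -p pics; cat > h.py <<'E'
import numpy as np, cv2
from workcell import monitor, vision, job, models
def grab(n,f=None):
    d=vision.grab_frame(n)
    if f: cv2.imwrite('pics/'+f,d['img'][:,:,::-1])
    return d
def ray(d,p):
    u=cv2.undistortPoints(np.array([[p]],float),np.array(d['mtx'],float),np.array(d['dist_coeffs'],float)).ravel()
    V=np.array(d['view']);R=V[:3,:3];t=V[:3,3]
    r=R.T@np.array([u[0],u[1],1]);return -R.T@t,r/np.linalg.norm(r)
def atz(d,p,z):
    o,r=ray(d,p);return o+r*(z-o[2])/r[2]
def tri(obs):
    A=np.zeros((3,3));b=np.zeros(3)
    for d,p in obs:
        o,r=ray(d,p);M=np.eye(3)-np.outer(r,r);A+=M;b+=M@o
    x=np.linalg.solve(A,b)
    return x,[np.linalg.norm((np.eye(3)-np.outer(r,r))@(x-o)) for o,r in [ray(d,p) for d,p in obs]]
def proj(d,X):
    V=np.array(d['view']);
    return cv2.projectPoints(np.array(X,float).reshape(-1,3),cv2.Rodrigues(V[:3,:3])[0],V[:3,3],np.array(d['mtx'],float),np.array(d['dist_coeffs'],float))[0].reshape(-1,2)
E
python3 - <<'E'
from h import *
print(monitor.state())
for c in ['scene','side','wrist']:
    d=grab(c,c+'0.png')
    for q in ['wide_stub','narrow_stub']:
        for r in models.mark_of(c,q): print(c,q,'mark',np.round(r['at']),round(r['confidence'],2),np.round(atz(d,r['at'],70)))
        for r in models.search_frame(c,q): print(c,q,'rect',np.round(r['rect']),round(r['confidence'],2))
E
```

```text
pics
{'time_s': 0.0, 'qpos': array([-6.78946950e+01,  1.83503192e+01,  8.97056198e+01,  1.35403197e-04,
        7.20436330e+01, -1.14705775e+00]), 'qvel': array([-0.0545298 , -0.01699493, -0.02133771, -0.01924261, -0.01847096,
        0.02302413]), 'effort': array([-1.40004140e-03, -4.12478507e+01, -2.31973082e+01,  7.22318399e-02,
        4.56927123e-02, -1.72741925e-04]), 'ee_pos': array([ 226.80212437, -527.83603849,  213.13885933]), 'ee_rot': array([-1.79997878e+02,  9.95494187e-02, -6.67476772e+01]), 'force': array([-0.51007104,  0.31611094, -0.35962381]), 'torque': array([ 0.03265173,  0.01407649, -0.01778895]), 'gripper_width': 91.02366090214589}
scene wide_stub mark [271. 250.] 0.78 [ 473. -143.   70.]
scene wide_stub mark [154. 277.] 0.7 [ 306. -298.   70.]
scene wide_stub mark [292. 110.] 0.41 [289. 339.  70.]
scene wide_stub rect [221. 243. 281. 322.] 0.89
scene wide_stub rect [270. 139. 280. 152.] 0.69
scene narrow_stub mark [372. 152.] 0.57 [544. 252.  70.]
scene narrow_stub rect [336. 148. 380. 186.] 0.69
side wide_stub mark [318. 342.] 0.72 [287. 337.  70.]
side wide_stub mark [278. 188.] 0.49 [ 476. -138.   70.]
side wide_stub mark [358. 166.] 0.44 [ 298. -305.   70.]
side wide_stub rect [314. 266. 325. 355.] 0.92
side wide_stub rect [355. 138. 367. 171.] 0.66
side wide_stub rect [275. 174. 286. 192.] 0.6
side narrow_stub mark [191. 280.] 0.64 [547. 245.  70.]
side narrow_stub rect [185. 235. 230. 288.] 0.64
side narrow_stub rect [274. 175. 288. 197.] 0.57
wrist wide_stub rect [ 36.   0. 274. 126.] 0.76
```

View pics/scene0.png

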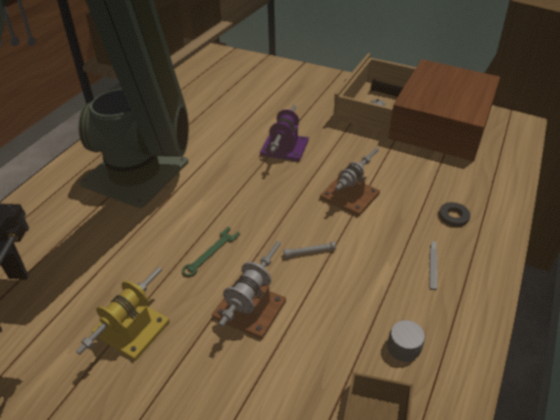

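View pics/side0.png

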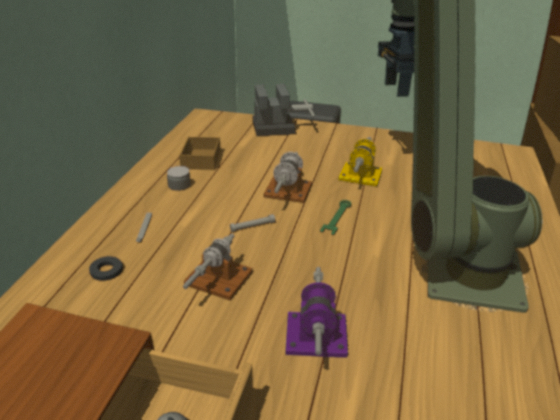

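View pics/wrist0.png

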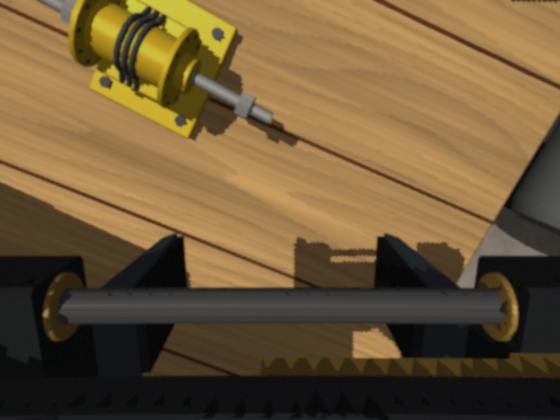

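```bash
python3 - <<'E'
import cv2
a=cv2.imread('pics/scene0.png')
b=cv2.imread('pics/side0.png')
cv2.imwrite('pics/crop0.png',cv2.hconcat([cv2.resize(a[220:350,130:300],(400,306),interpolation=2),cv2.resize(b[100:230,240:410],(400,306),interpolation=2)]))
cv2.imwrite('pics/crop1.png',cv2.hconcat([cv2.resize(a[90:220,260:430],(400,306),interpolation=2),cv2.resize(b[225:395,150:372],(400,306),interpolation=2)]))
E
```

```text
(no output)
```

View pics/crop0.png

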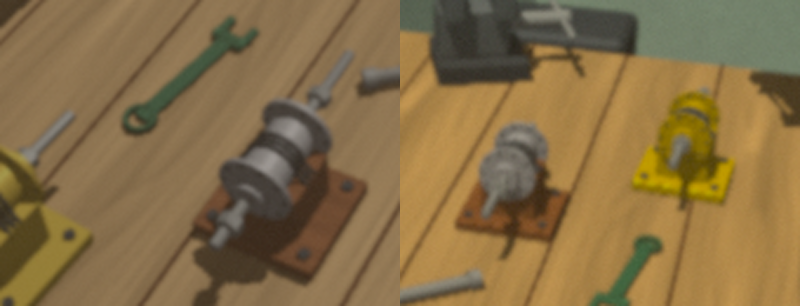

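View pics/crop1.png

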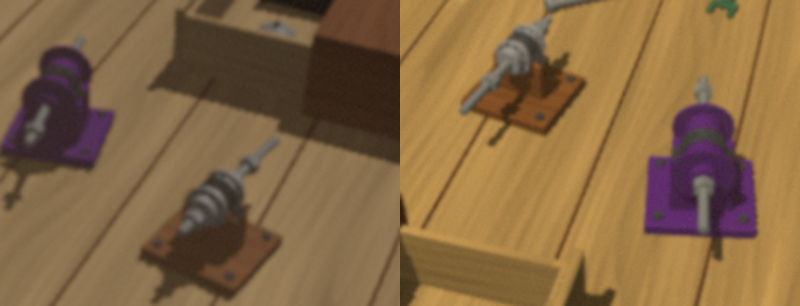

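Candidates for wide_stub are:
- Silver hub with big flanges, long end at scene (271,250) and side (278,188).
- Yellow look-alike at scene (154,277).
- Purple look-alike at scene (292,110).
- Narrow silver hub at scene (372,152).

I choose the silver hub with the large flanges. The close crop shows its longer bare end at upper right in the scene picture, with its tip near (279,243), the nut near (265,262) and the short tip near (222,323).

```bash
python3 - <<'E'
from h import *
s=grab('scene');d=grab('side')
print(tri([(s,(271,250)),(d,(278,188))]))
L=atz(s,(278.7,243.4),70);N=atz(s,(265,261.6),70);S=atz(s,(222,323),70)
print(L,N,S,np.linalg.norm(L-N),np.linalg.norm(L-S),np.degrees(np.arctan2(*(L-S)[[1,0]])))
print(proj(d,[L,N,S]))
E
```

```text
(array([ 473.84289677, -140.31374923,   68.56652673]), [np.float64(1.5698375658653603), np.float64(1.5698375658652395)])
[ 478.50960849 -119.39053553   70.        ] [ 476.41323126 -173.53984142   70.        ] [ 475.34619553 -330.47111136   70.        ] 54.18987105988249 211.104279146337 89.14138644510666
[[274.65585717 191.27090489]
 [280.87819373 180.89685822]
 [294.93734774 154.29381172]]
```

```bash
python3 -m creep '2.06 3.1 0.3 0 0 0.106 -1;2.06 3.1 0.3 0 0 0.106 -1;2.06 3.1 0.3 0 0 0.106 -1;2.06 3.1 0.3 0 0 0.106 -1;2.06 3.1 0.3 0 0 0.106 -1;2.06 3.1 0.3 0 0 0.106 -1;2.06 3.1 0.3 0 0 0.106 -1;2.06 3.1 0.3 0 0 0.106 -1;2.06 3.1 0.3 0 0 0.106 -1;2.06 3.1 0 0 0 0.106 -1;2.06 3.1 0 0 0 0.106 -1;0 0 0 0 0 0 -1' 25
python3 - <<'E'
from h import *
d=grab('wrist','w1.png')
s=monitor.state();print(s['ee_pos'],s['ee_rot'],s['time_s'])
print(proj(d,[[474,-140,69]]), np.linalg.inv(d['view']))
for r in models.mark_of('wrist','wide_stub'):print(r)
E
```

```text
time_s: 1.85
ee_pos: [459.8, -173.3, 242.8]
ee_rot: [179.9, -0.5, 3.0]
force: [-0.4, -0.0, 0.6]
gripper_width: 91.4
[ 458.41931624 -175.42047887  242.73033255] [179.78137896  -0.4176283    2.77483755] 1.9
[[295.50964231 159.50461812]] [[ 9.98599026e-01  4.77369874e-02  2.28290551e-02  4.54520000e+02]
 [ 5.19914365e-02 -9.65409960e-01 -2.55500488e-01 -1.01312273e+02]
 [ 9.84257364e-03  2.56329454e-01 -9.66539360e-01  4.13585577e+02]
 [ 0.00000000e+00  0.00000000e+00  0.00000000e+00  1.00000000e+00]]
{'at': [299.4, 153.1], 'confidence': 0.65}
```

View pics/w1.png

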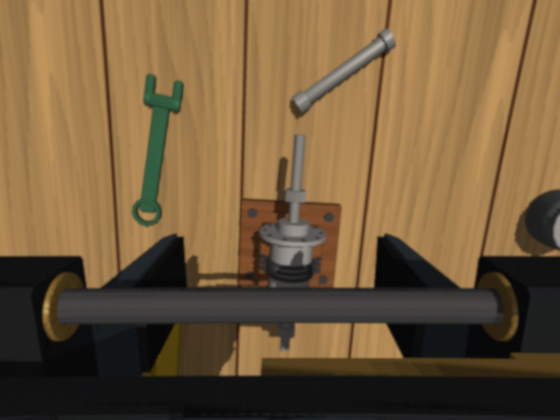

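The wide hub is below the gripper. Its long end points up in the picture, with the tip at (299,135), the nut at (295,196) and the short end at (285,345).

```bash
python3 - <<'E'
from h import *
w=grab('wrist');s=grab('scene');d=grab('side')
for n,p in dict(tip=(299,135),nut=(295.3,196),mark=(297.7,159),short=(285,348)).items(): print(n,atz(w,p,70))
print(tri([(w,(299,135)),(s,(278.7,243.4))]))
print(tri([(w,(297.7,158)),(s,(271,250)),(d,(278,188))]))
E
```

```text
tip [ 473.04776475 -122.45081446   70.        ]
nut [ 472.87702157 -177.92860241   70.        ]
mark [ 473.12540538 -143.6966315    70.        ]
short [ 471.16851693 -338.97545383   70.        ]
(array([ 475.78173199, -120.92155422,   69.9124119 ]), [np.float64(3.129356063004408), np.float64(3.12935606300444)])
(array([ 473.77704784, -141.65377758,   68.66411003]), [np.float64(1.4332631613939792), np.float64(1.400573976164486), np.float64(2.1765241785708405)])
```

```bash
python3 -m creep '0.5 1.1 0 0 0 -0.02 -1;0.5 1.1 -2 0 0 -0.02 -1;0.5 1.1 -2.5 0 0 -0.02 -1;0 0 -2.5 0 0 0 -1;0 0 -2.5 0 0 0 -1;0 0 -2 0 0 0 -1;0 0 0 0 0 0 -1;0 0 0 0 0 0 -1'
python3 - <<'E'
from h import *
d=grab('wrist','w2.png')
s=monitor.state();print(s['ee_pos'],s['ee_rot'],s['time_s'])
print(proj(d,[[473.5,-142,70]]))
for r in models.mark_of('wrist','wide_stub'):print(r)
E
```

```text
time_s: 2.77
ee_pos: [467.3, -157.6, 125.7]
ee_rot: [179.5, -0.6, -2.8]
force: [0.2, -0.4, 0.3]
gripper_width: 91.0
[ 467.14600157 -157.59794497  125.75904936] [179.47067062  -0.60920075  -2.80727131] 2.8167
[[287.77898476 208.0610706 ]]
{'at': [293.1, 197.0], 'confidence': 0.65}
```

View pics/w2.png

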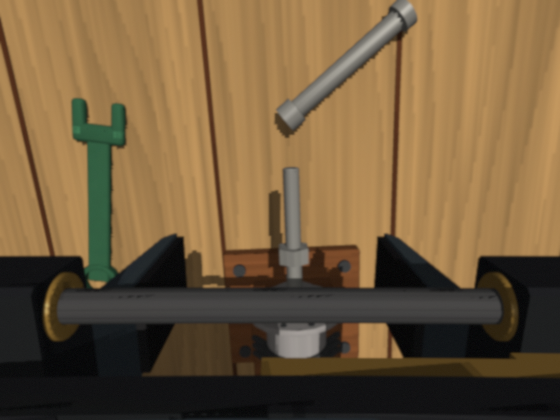

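The tip is at (291,170), the nut's outer face at (293,245), and the stub is midway between the fingers laterally at about (292,202).

```bash
python3 - <<'E'
from h import *
w=grab('wrist')
for p in [(291,169),(293,245),(292,201)]: print(atz(w,p,70))
print(monitor.state()['ee_pos'])
E
python3 -m creep '0.8 1.4 0 0 0 0.03 -1;0 0 0 0 0 0 -1;0 0 0 0 0 0 -1'
```

```text
[ 477.23706033 -117.98232774   70.        ]
[ 476.53188899 -166.53878219   70.        ]
[ 477.04896599 -137.78150233   70.        ]
[ 468.48658368 -157.34022251  126.98812601]
time_s: 3.17
ee_pos: [478.8, -145.1, 131.0]
ee_rot: [179.3, -1.2, -1.1]
force: [-0.7, -0.3, -0.6]
gripper_width: 90.9
```

```bash
python3 -m creep '-0.1 0.3 -2 0.006 0.01 0.005 -1;-0.1 0.3 -2 0.006 0.01 0.005 -1;0 0 -2 0 0 0 -1;0 0 -1.3 0 0 0 -1;0 0 0 0 0 0 -1;0 0 0 0 0 0 -1'
```

```text
time_s: 3.67
ee_pos: [480.9, -142.4, 62.5]
ee_rot: [179.6, -0.9, -0.6]
force: [0.6, -0.5, 0.4]
gripper_width: 91.3
```

```bash
python3 -m creep '-0.5 0.3 -1.1 0.005 0.012 0 -1;0 0 0 0 0 0 -1;0 0 0 0 0 0 -1'
python3 - <<'E'
from h import *
w=grab('wrist','w3.png')
print(monitor.state()['ee_pos'])
E
```

```text
time_s: 3.92
ee_pos: [477.1, -140.2, 53.3]
ee_rot: [179.8, -0.4, -0.7]
force: [0.2, -1.0, 0.0]
gripper_width: 91.3
[ 476.76427469 -140.11867455   53.17794668]
```

View pics/w3.png

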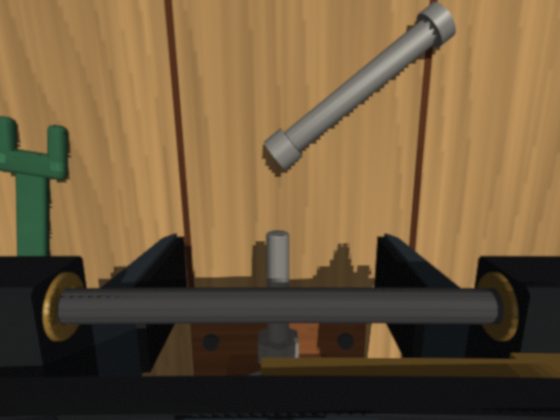

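The axle's bare end is at column 278, centred between the fingers with the pads either side of the stub. I'll close the gripper.

```bash
python3 -m creep '0 0 -0.1 0 0 0 1;0 0 0 0 0 0 1;0 0 0 0 0 0 1;0 0 0 0 0 0 1;0 0 0 0 0 0 1;0 0 0 0 0 0 1;0 0 0 0 0 0 1;0 0 0 0 0 0 1' 30
python3 - <<'E'
from h import *
w=grab('wrist','w4.png')
print(monitor.state())
E
```

```text
time_s: 4.63
ee_pos: [478.0, -140.5, 53.8]
ee_rot: [179.8, -0.6, -0.7]
force: [0.8, 0.1, 0.2]
gripper_width: 40.8
{'time_s': 4.6833, 'qpos': array([-1.76782938e+01,  2.06415771e+01,  1.12716766e+02, -4.40508642e-02,
        4.60364142e+01, -1.69630262e+01]), 'qvel': array([-0.03505704, -0.01600063, -0.05277381, -0.0455817 ,  0.04700342,
       -0.02016147]), 'effort': array([ 4.46932190e-04, -3.72912812e+01, -1.70772171e+01,  4.41939721e-02,
        1.36199815e-02,  7.80350110e-04]), 'ee_pos': array([ 477.97205506, -140.46581829,   53.84817241]), 'ee_rot': array([179.79277795,  -0.56955677,  -0.68382495]), 'force': array([-0.27387487,  0.23469024,  0.49420807]), 'torque': array([ 0.0441289 , -0.11436375, -0.01973915]), 'gripper_width': 36.82847753995623}
```

View pics/w4.png

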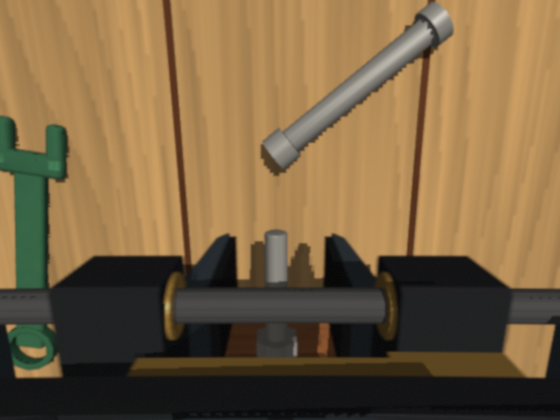

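```bash
python3 -m creep '-0.15 0 -0.25 0 0 0 1;0 0 0 0 0 0 1;0 0 0 0 0 0 1;0 0 0 0 0 0 1;0 0 0 0 0 0 1;0 0 0 0 0 0 1;0 0 0 0 0 0 1' 30
```

```text
time_s: 5.27
ee_pos: [476.2, -140.4, 50.9]
ee_rot: [179.8, -0.5, -0.7]
force: [0.4, 0.5, 0.3]
gripper_width: 9.5
```

```bash
python3 -m creep '0 0 0 0 0 0 1;0 0.6 0 0 0 0 1;0 0.6 0 0 0 0 1;0 0.6 0 0 0 0 1;0 0 0 0 0 0 1' 30
```

```text
time_s: 5.68
ee_pos: [476.3, -122.3, 50.9]
ee_rot: [179.6, -0.6, -0.6]
force: [0.2, -0.1, 0.7]
gripper_width: 9.2
```

```bash
python3 -m creep '0 0.4 0 0 0 0 1' 30; python3 -m creep '0 0.4 0 0 0 0 1'; python3 -m creep '0 0.4 0 0 0 0 1'
python3 - <<'E'
from h import *
w=grab('wrist','w5.png');s=grab('scene','s5.png')
E
```

```text
time_s: 5.77
ee_pos: [476.4, -120.7, 51.0]
ee_rot: [179.3, -0.6, -0.4]
force: [-4.0, -30.0, -5.4]
gripper_width: 9.0
time_s: 5.85
ee_pos: [476.4, -120.8, 51.0]
ee_rot: [178.8, -0.6, -0.1]
force: [-2.9, -25.8, -4.3]
gripper_width: 9.5
time_s: 5.93
ee_pos: [476.4, -120.7, 51.0]
ee_rot: [178.3, -0.6, 0.2]
force: [-1.3, -20.3, -4.3]
gripper_width: 9.1
```

View pics/w5.png

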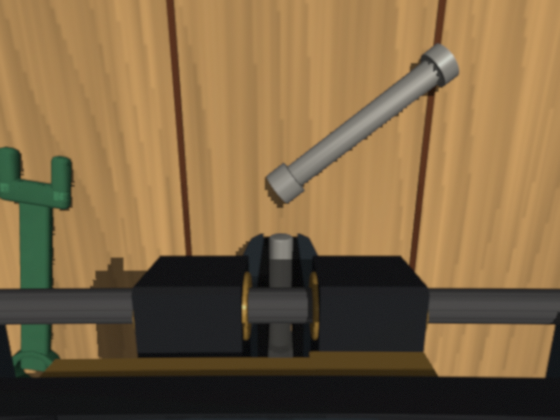

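View pics/s5.png

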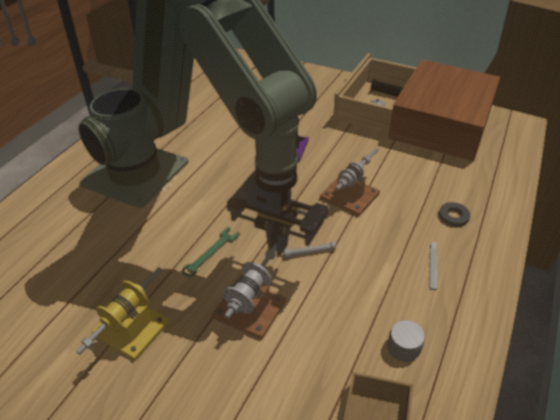

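The force rises to 30 N at y = -120.7 with no more motion. In the wrist picture the tip keeps its place in the fingers (row 235), so nothing slipped. In the scene picture the short-end nut at (232,308) sits close against the shell, so the axle is at the outer stop. Now I'll push it home, about 40 mm.

```bash
python3 -m creep '0 -0.3 0 0.012 0 -0.007 1;0 -0.5 0 0.012 0 -0.007 1;0 -0.5 0 0 0 0 1;0 -0.5 0 0 0 0 1;0 -0.5 0 0 0 0 1;0 -0.5 0 0 0 0 1;0 -0.5 0 0 0 0 1;0 0 0 0 0 0 1'
```

```text
time_s: 6.7
ee_pos: [476.1, -153.1, 51.0]
ee_rot: [-179.9, -0.5, -0.7]
force: [0.8, -0.0, 0.2]
gripper_width: 9.1
```

```bash
python3 -m creep '0 -0.4 0 0 0 0 1'; python3 -m creep '0 -0.3 0 0 0 0 1';python3 -m creep '0 -0.3 0 0 0 0 1';python3 -m creep '0 -0.3 0 0 0 0 1'; python3 -m creep '0 -0.4 0 0 0 0 1'
```

```text
time_s: 6.78
ee_pos: [476.1, -157.0, 51.0]
ee_rot: [-179.9, -0.5, -0.7]
force: [-0.1, 2.8, 0.8]
gripper_width: 9.4
time_s: 6.87
ee_pos: [476.0, -160.3, 51.0]
ee_rot: [-179.9, -0.5, -0.7]
force: [0.6, 3.3, 0.0]
gripper_width: 9.0
time_s: 6.95
ee_pos: [476.0, -160.6, 50.9]
ee_rot: [-179.5, -0.5, -0.9]
force: [4.1, 23.2, 3.6]
gripper_width: 9.1
time_s: 7.03
ee_pos: [476.0, -160.6, 50.9]
ee_rot: [-179.2, -0.5, -1.1]
force: [2.3, 16.7, 2.0]
gripper_width: 9.0
time_s: 7.12
ee_pos: [475.9, -160.7, 50.9]
ee_rot: [-178.7, -0.4, -1.3]
force: [4.6, 19.1, 2.0]
gripper_width: 9.3
```

The stroke was 39.9 mm with 3 N of friction, then 23 N with no motion, so the axle is at the home stop. I'll relax, release and lift straight up.

```bash
python3 -m creep '0 0 0 0 0 0 1;0 0 0 0 0 0 -0.2;0 0 0 0 0 0 -0.2;0 0 0 0 0 0 -0.2;0 0 0 0 0 0 -0.2;0 0 0 0 0 0 -0.2;0 0 0 0 0 0 -0.2;0 0 0 0 0 0 -0.2;0 0 0 0 0 0 -0.2'
python3 - <<'E'
from h import *
w=grab('wrist','w6.png')
E
```

```text
time_s: 7.87
ee_pos: [476.1, -162.6, 50.9]
ee_rot: [-178.8, -0.5, -1.4]
force: [-0.4, 0.2, 0.9]
gripper_width: 54.5
```

View pics/w6.png

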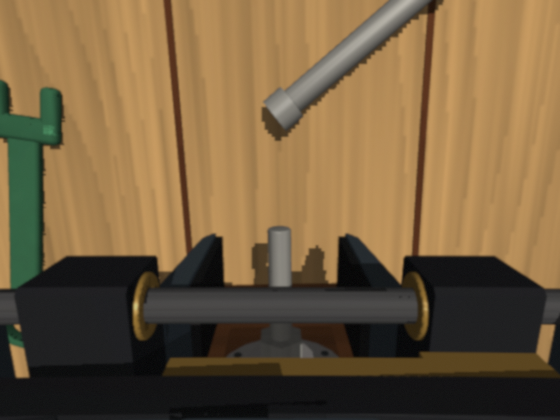

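The fingers are clear on both sides of the axle (column 280), and the nut at (281,335) is against the shell. I'll lift and check.

```bash
python3 -m creep '0 0 1 0 0 0 -0.2;0 0 2 0 0 0 -0.2;0 0 2.5 0 0 0 -0.2;0 0 3 0 0 0 -0.2;0 0 3 0 0 0 -0.2;0 0 3 0 0 0 -0.2;0 0 3 0 0 0 -0.2;0 0 0 0 0 0 -0.2;0 0 0 0 0 0 -0.2'
python3 - <<'E'
from h import *
w=grab('wrist','w7.png');s=grab('scene')
cv2.imwrite('pics/s7.png',cv2.resize(s['img'][90:350,130:430,::-1],(750,650//1))[:600])
d=grab('side')
cv2.imwrite('pics/d7.png',cv2.resize(d['img'][130:360,150:400,::-1],(640,589)))
E
```

```text
time_s: 8.67
ee_pos: [472.8, -161.3, 238.9]
ee_rot: [-178.8, -0.5, -1.4]
force: [-0.2, -0.3, -0.3]
gripper_width: 54.7
```

View pics/w7.png

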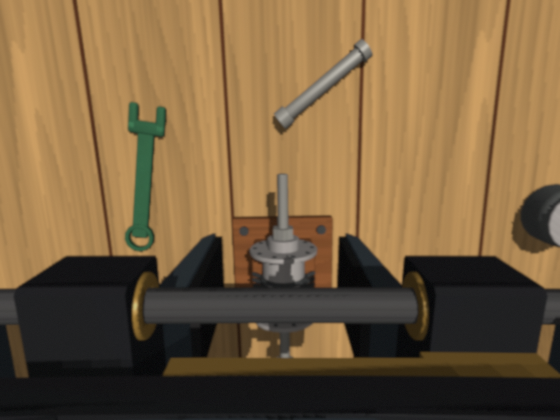

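View pics/s7.png

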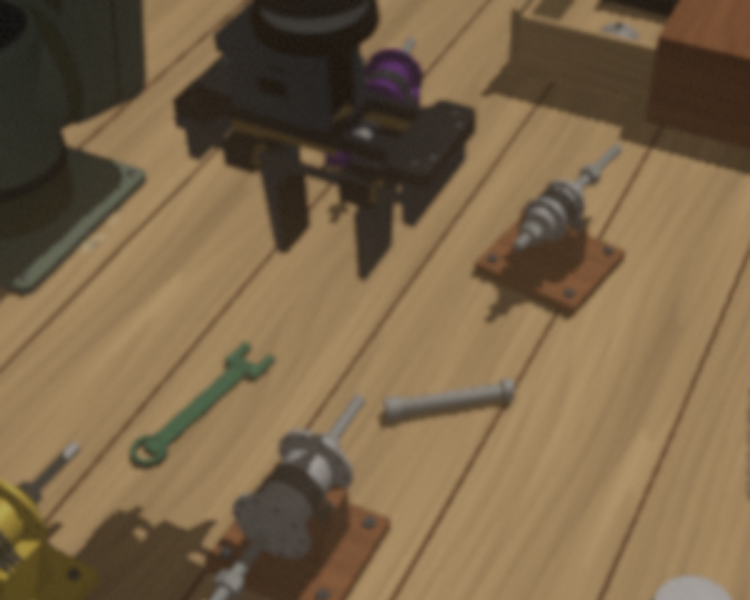

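View pics/d7.png

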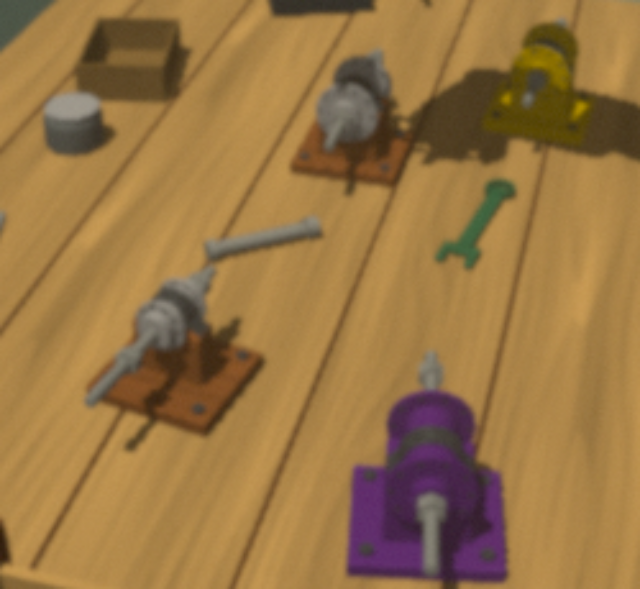

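The nut at wrist (284,235) sits against the shell with no gap. The narrow hub and look-alikes are unchanged, and the arm is clear.

```bash
python3 -c "
from workcell import job
print(job.job_done())"
```

```text
the job is handed in; nothing more can be done
None
```

The job is done and handed in at about 9 s of the 38 s allowed; no verdict came back.

- **Drawing out:** I gripped the wide silver hub's long bare end and drew the axle out about 20 mm. It stopped there at about 30 N with no slip in the fingers.
- **Pushing home:** I pushed it 39.9 mm the other way with about 3 N of friction. It stopped at about 23 N, which matches the 40 mm travel.
- **Release:** I opened the fingers and lifted straight up, clear of everything.

**Last checks:** The final pictures show the long-end nut against the shell. The narrow hub and the yellow and purple look-alikes look unchanged.

**Disagreements:** The network's mark for the stub was about 5 to 10 pixels off the picture in the wrist views. The views also differed by about 3 mm on the stub's position. I corrected both by eye before gripping. While the arm pressed against the stops, the tool turned by up to about 1.5 degrees. I turned it back after the outer stop; after the home stop it stayed about 1 degree off when I let go.

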